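Click the tally wheel home

TASK

Set the kitchen tally counter back to its start: with a fingertip, gently flick the edge of its lobed wheel round counter-clockwise (seen from above) click by click, until the lobe with the raised stud rests at the pointer on the guard. Let the wheel rest at the last click before the pointer, and do not let it run past the pointer. Do not squeeze the wheel, and do not move or lift the things round it.

Things in the scene. Friction and masses are not known exactly. Their poses are not given: they have to be found in the camera images.
- tally_counter: counter: white round base, 160 mm diameter, 12 mm high, held fast to the worktop by a rubber suction foot. Origin: centre of its underside, on the wheel's upright axis; z up, x towards guard and pointer; its open front, at -x, looks roughly to the robot. A 62 mm drum on the base carries the wheel; below the lobes there is only the base
- hub (a point): top of the wheel's hub cap, on the axis, 58 mm above the worktop. Flat steel wheel: a 60 mm disc with six equal lobes 60 degrees apart, 38 to 52 mm above the worktop, each 12 mm wide, its round end 66 mm from the axis; gaps between lobes are about 36 mm wide halfway out, room for a fingertip. At each click one lobe points to the pointer and one straight to the open front (-x)
- tally_wheel (a joint): wheel angle, rad, growing counter-clockwise from above (its front edge goes to the counter's -y, rightwards as the robot sees it). 0: stud at the pointer; clicks at multiples of 1.047. Starts 2 to 4 clicks short (-2.09, -3.14 or -4.19, settling in 1 s). A detent: about 1.5 N on a lobe's end brings it over the hump halfway, then it snaps into the next click and stays, without running on
- stud (a point): top centre of the marker stud, an upright steel stud of 15 mm diameter standing 12 mm above one lobe only, 52 mm from the axis, its top 64 mm above the worktop
- pointer (a point): top of the inner end of the pointer, a white nose on the guard, 67 mm from the axis, 67 mm above the worktop. The guard is a white curved wall, 74 to 79 mm from the axis, 56 mm high, round the rear of the wheel from -70 to +70 degrees about the counter's +x; the rest of the edge is open
- shaker_salt: bystander: white egg-shaped shaker, 48 mm diameter, 60 mm high, about 145 mm to the counter's left (+y); origin at the centre of its underside
- spice_jar: bystander: glass spice jar with dark cap, 41 mm diameter, 105 mm high, behind and to the left of the counter, about 155 mm from its centre; origin at the centre of its underside
- mug_c: bystander: white mug, 80 mm diameter, 98 mm high, with handle, behind and to the right of the counter, about 165 mm from its centre; origin at the underside, centre of its outline

How it is judged:
On the way, in this order (a step that is already met when the one before it is completed fails the run):
1. the wheel rests one click before the pointer (value of joint tally_wheel between -1.2 and -0.9 rad and velocity of joint tally_wheel between -0.3 and 0.3 rad/s), for 0.2 s.
2. the stud's lobe rests at the pointer (value of joint tally_wheel between -0.15 and 0.15 rad), for 0.2 s.
At the end, for the whole second after the job is handed in: the wheel is at rest in its home click (joint within 0.15 rad of 0, the stud's lobe at the pointer), and shaker, spice jar and mug stand upright within 20 mm of where they were (all of step 2 and velocity of joint tally_wheel between -0.2 and 0.2 rad/s and distance of each of shaker_salt, spice_jar, mug_c from where it was at the start of the episode below 0.02 m and angle between each of shaker_salt, spice_jar, mug_c's own z axis and vertical below 0.1 rad); the robot touches nothing.
It fails at once if the wheel runs more than half a click past the pointer (value of joint tally_wheel above 0.55 rad).
It fails at once if the fingers press on or squeeze the counter or its wheel with more than 20 N (contact force between the fingers and tally_counter above 20 N).
It fails at once if a bystander is moved more than 20 mm, lifted or carried (distance of any of shaker_salt, spice_jar, mug_c from where it was at the start of the episode above 0.02 m).
It also fails if it takes over 64 s, if anything falls off the work surface, if the arm or the gripper's body presses on something with over 40 N, if the wrist force passes 120 N, or if a joint passes its speed limit or range.

ROBOT

A 7-joint arm with a two-finger parallel gripper is mounted at the origin on a cart in front of the work surface, level with it; the furniture and walls round the work are solid. World frame = base frame: x ahead of the robot, y to its left, z up, the work surface at z = 0. Lengths are in m, angles in rad, forces in N, time in s.
With the tool pointing down it reaches from about 0.375 to 0.925 m from the base axis. Payload 3.1 kg.
Tool frame: the origin (TCP) lies between the finger pads; the fingertips stand 14 mm ahead of it and the grasp point (between the pads) lies 5 mm behind it; z points along the fingers, y is the line along which they close (so a half turn about z gives the same grasp; the last joint's range is limited). The gripper opens to 85 mm and grips with 20 to 120 N. Pads are 22 mm wide; open, the fingers measure 114 mm over their backs; the gripper's body (76 mm by 85 mm) begins 54 mm behind the grasp point. The pads swing forward as they close: fully open they stand 13 mm farther back than shut.
Start: joints at [1.222, 0.383, 0.044, 1.598, -0.018, 1.161, -0.05], TCP at [0.161, -0.63, 0.245] pointing down, gripper open.
Joint ranges: [-2.61, 2.61], [-0.41, 2.15], [-1.48, 1.57], [0, 2.5], [-1.57, 4.71], [0.05, 1.97], [-2.85, 2.85]. Speed limits (rad/s): [2.79, 2.79, 3.14, 3.14, 3.14, 3.14, 3.14].

INTERFACE

Orientations are given as a unit quaternion [w, x, y, z].
In Python, from rig import robot gives the robot as it stands. The module is installed in compiled form; this text tells all that it offers.
- The arm moves only by the tool jog_arm, never from a script. Its arguments are lists of equal length, an entry for each row: "offset": the shift along the tool's x, y, z in mm, a list of three; "spin": the turn about the tool's z in units of 8 degrees (1.0 is 8 degrees). A call has 1 to 10 rows; each row is the pose to reach, as a shift and turn from the pose commanded when the call began, along the tool's axes at that moment; what a row does not reach only later rows make up. A row lasts 1/10 s, in which the tool goes at most 50 mm and 8.59 degrees, less where a joint would pass 70% of its speed; a pose out of reach is approached as far as the arm can. A call with a gripper value outside its range is refused whole. "jaw" is the closure, from -1 (fully open) to 1 (shut), set as the call begins (left out, the last holds). The fingers move at their own pace and stop on an object; "grip_force" is the grip in N (left out, the last holds). Time passes only in rows, so rows that repeat a pose let the fingers close. It gives the time, the measured TCP pose, the force, the opening and the grip force at its end, in the units of the state.
- robot.sense(): the state, without advancing time (a new reading comes with each control period).
- robot.snapshot(name): name is "side" or "top"; returns a dict with "pixels" (480x640x3 uint8, red, green, blue), "K" (3x3 intrinsics, pixels), "eye" and "attitude" of the camera in the world. Camera axes: x right, y down, z forward; pixel columns grow to the right and rows downward; lengths in m; the calibration is good to about 2 mm. A picture is of the moment at which its call begins. There is no depth.
- robot.job_done(): hands the job in; it is judged then, once.
The state is a dict: "clock": time; "qpos": joint angles; "qd": joint speeds; "joint_torque": joint torques, N m; "tcp_pos": TCP position; "ee_rot": TCP orientation; "wrist_force": force on the tool from outside, world axes, zero at the start; "moment": the same for the moment, N m; "width": opening from 0.0 (shut) to 1.0 (fully open); "gripper_force": force on a finger pad.
Only numpy, scipy, OpenCV 4.12 (cv2) and the standard library are available. Lean on these libraries where they do the work, as an engineer would, in place of code of your own. Each camera call takes 0.05 s, during which the arm holds its last target. There are 200 camera calls.

## Working session

There is one attempt and no reset: what is moved stays moved. The work goes in short steps, Python scripts to look and compute and a tool call to move; the robot and the scene stay as the last step left them, time stands still between calls to the robot, and variables do not carry over. Pictures are saved under pics/ and viewed, at most 10 in all, crops included, and the job is handed in when it is done.

Besides the shell and the picture viewer there is one more tool, called after "Emit:" in YAML: its name, and indented under it one key for each argument. jog_arm: Moves the arm, as the interface text tells. Its arguments: {"type":"object","properties":{"offset":{"type":"array","items":{"type":"array","items":{"type":"number"}}},"spin":{"type":"array","items":{"type":"number"}},"jaw":{"type":"number"},"grip_force":{"type":"number"}},"required":["offset","spin"]}

```bash
mkdir -p pics; cat > h.py <<'E'
from rig import robot
import numpy as np, cv2
from scipy.spatial.transform import Rotation as R
def snap(n,f):
    s=robot.snapshot(n); cv2.imwrite('pics/'+f,s['pixels'][:,:,::-1]); return s
def rot(q):
    q=np.asarray(q,float)
    return q if q.shape==(3,3) else R.from_quat([q[1],q[2],q[3],q[0]]).as_matrix()
def ray(s,u,v,z):
    d=rot(s['attitude'])@np.linalg.inv(s['K'])@[u,v,1.]; e=np.array(s['eye'])
    return e+d*(z-e[2])/d[2]
def proj(s,p):
    c=s['K']@(rot(s['attitude']).T@(np.array(p)-s['eye'])); return c[:2]/c[2]
E
python3 - <<'E'
from h import *
for n in ('top','side'):
    s=snap(n,n+'1.png'); print(n,s['eye'],s['attitude'],s['K'].tolist())
print(robot.sense())
E
```

```text
top [ 0.50964817 -0.34041291  0.91152787] [-0.03126355  0.70899632 -0.70450025  0.00511904] [[456.1099435283298, 0.0, 320.46805204884447], [0.0, 456.1099435283298, 239.9493373722246], [0.0, 0.0, 1.0]]
side [0.48668373 0.33231426 0.65464435] [ 0.01947215 -0.04674005  0.90893385 -0.41385439] [[605.2805045559077, 0.0, 317.28861527997196], [0.0, 605.2805045559077, 240.9335131885636], [0.0, 0.0, 1.0]]
{'clock': 0.1, 'qpos': array([ 1.22220507,  0.38375723,  0.04385165,  1.59943754, -0.01789424,
        1.16120886, -0.04987649]), 'qd': array([-0.00063232,  0.00017846,  0.00054931, -0.00405748,  0.00085268,
        0.00033303, -0.00086161]), 'joint_torque': array([ 2.71948971e-03, -4.34722459e+01,  1.02947418e+00, -2.50452447e+01,
        1.08682454e-02,  5.51864854e-03, -5.87174043e-06]), 'tcp_pos': array([ 0.16109322, -0.62886099,  0.24400086]), 'ee_rot': array([-1.18912623e-03,  9.92141822e-01,  1.25112519e-01, -2.19341003e-04]), 'wrist_force': array([ 0.43972386, -0.0865818 ,  0.01784545]), 'moment': array([ 0.02176896, -0.00550486, -0.00846154]), 'gripper_force': 0.0, 'width': 0.9996849163765047}
```

View pics/top1.png

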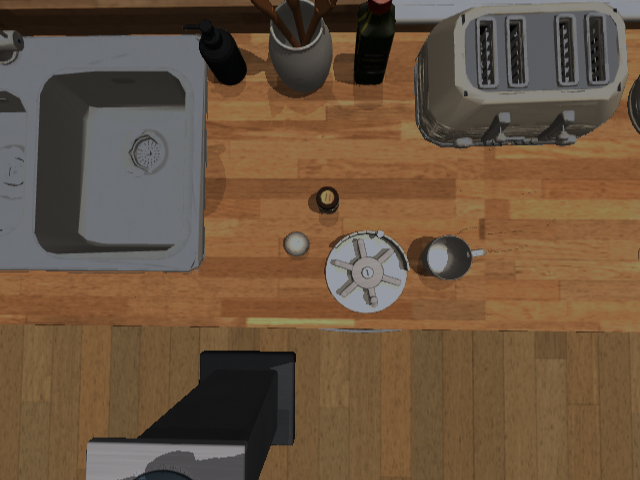

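View pics/side1.png

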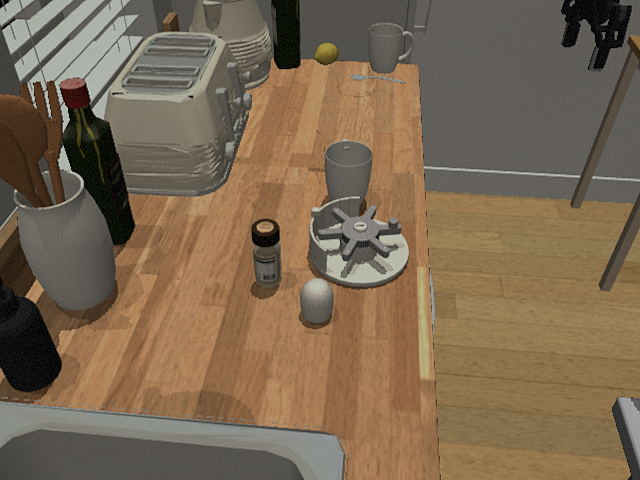

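The top view shows the counter at about (367,272), the stud near the front at (374,300), and the pointer near (380,235). The side view has the counter at (360,235) with the stud at (393,224). I'll enlarge the counter.

```bash
python3 - <<'E'
from h import *
s=robot.snapshot('top'); im=s['pixels'][:,:,::-1]
cv2.imwrite('pics/c1.png',cv2.resize(im[220:325,280:420],None,fx=5.7,fy=5.7,interpolation=cv2.INTER_CUBIC))
for n,u,v,z in (('hub',367.5,272,.058),('stud',374,299,.064),('ptr',379,235,.067),('salt',296,243,.05),('jar',327,199,.105),('mug',447,257,.098)): print(n,ray(s,u,v,z).round(4))
E
```

```text
hub [ 0.4943 -0.3967  0.058 ]
stud [ 0.4449 -0.4083  0.064 ]
ptr [ 0.5628 -0.4172  0.067 ]
salt [ 0.5479 -0.262   0.05  ]
jar [ 0.6241 -0.3215  0.105 ]
mug [ 0.5225 -0.5339  0.098 ]
```

View pics/c1.png

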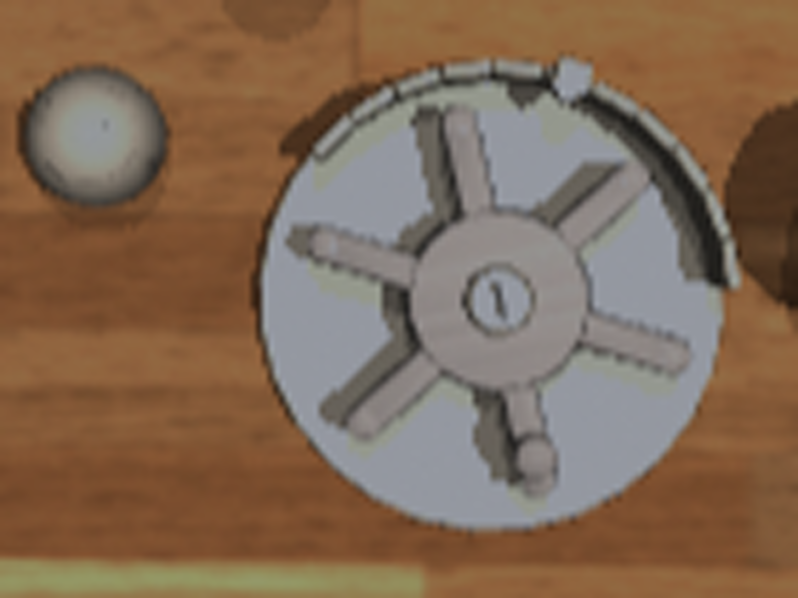

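The stud is near the front at crop (536,450) and the hub at (500,300). The pointer at (572,78) sits between two lobes, so the wheel hasn't settled yet. I'll move the shut gripper to the front left while it settles.

Emit:
jog_arm:
  offset:
    - [34,-22,5]
    - [68,-44,10]
    - [102,-66,15]
    - [136,-88,20]
    - [170,-110,25]
    - [204,-132,30]
    - [238,-154,35]
    - [272,-176,40]
    - [306,-200,45]
    - [335,-223,45]
  spin: [-0.7,-1.4,-2.2,-2.9,-3.6,-4.4,-5.1,-5.8,-6.6,-7.3]
  jaw: 1
  grip_force: 20

```text
clock: 1.15
tcp_pos: [0.4312, -0.3281, 0.1993]
ee_rot: [-0.001, 0.803, 0.595, 0.0]
wrist_force: [0.1, 0.2, -0.4]
width: 0.002
gripper_force: 0.0
```

Emit:
jog_arm:
  offset:
    - [0,0,0]
    - [0,0,0]
    - [0,0,0]
    - [0,0,0]
    - [0,0,0]
    - [0,0,0]
  spin: [0,0,0,0,0,0]

```text
clock: 1.75
tcp_pos: [0.4298, -0.3314, 0.2003]
ee_rot: [0.0, 0.806, 0.592, -0.0]
wrist_force: [0.4, -1.8, 0.1]
width: 0.001
gripper_force: 0.0
```

```bash
python3 - <<'E'
from h import *
s=robot.snapshot('top'); im=s['pixels'][:,:,::-1]
cv2.imwrite('pics/c2.png',cv2.resize(im[200:340,250:430],None,fx=4.2,fy=4.2,interpolation=cv2.INTER_CUBIC))
t=robot.sense(); print(t['clock'],t['tcp_pos'],rot(t['ee_rot']).round(3),t['width'])
E
```

```text
1.8 [ 0.43002248 -0.33115062  0.20028139] [[ 0.298  0.955 -0.   ]
 [ 0.955 -0.298 -0.   ]
 [-0.    -0.    -1.   ]] 0.002082201957992451
```

View pics/c2.png

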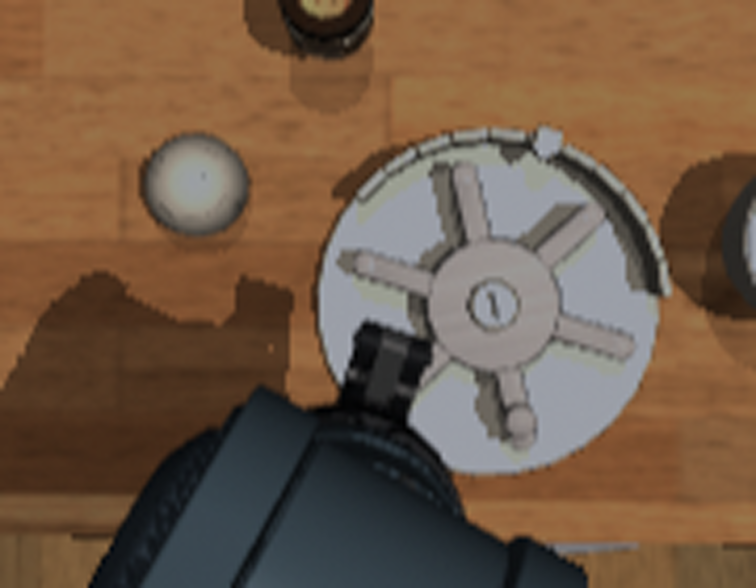

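The finger is above the left front, with the stud at (520,425), hub (494,305) and pointer (548,143). The wheel still sits halfway between clicks. I'll measure the lobe angles by colour on a ring.

```bash
cat >> h.py <<'E'
HUB=None
def ring(s,hub,yaw,r=.045,z=.052):
    a=np.arange(0,360); P=[proj(s,[hub[0]+r*np.cos(np.radians(t)+yaw),hub[1]+r*np.sin(np.radians(t)+yaw),z]) for t in a]
    P=np.array(P,np.float32)
    im=cv2.remap(s['pixels'],P[:,:1],P[:,1:],cv2.INTER_LINEAR)[:,0].astype(float)
    m=((im[:,0]-im[:,2])>-3)&(im.sum(1)>270)
    e=np.flatnonzero(m); g=np.split(e,np.flatnonzero(np.diff(e)>2)+1)
    return [(int(x[0]),int(x[-1])) for x in g if len(x)>3],im
E
python3 - <<'E'
from h import *
s=robot.snapshot('top')
hub=ray(s,250+494/4.2,200+305/4.2,.058); ptr=ray(s,250+548/4.2,200+143/4.2,.067)
st=ray(s,250+519/4.2,200+420/4.2,.064)
d=ptr-hub; yaw=np.arctan2(d[1],d[0]); print(hub,ptr,np.hypot(*d[:2]),np.degrees(yaw),st, np.hypot(*(st-hub)[:2]))
for r in (.04,.045,.05,.058):
    g,im=ring(s,hub,yaw,r); print(r,g)
print(im[::10].astype(int).tolist())
sd=robot.snapshot('side')
print([proj(sd,p).round(1) for p in (hub,ptr,st)])
E
```

```text
[ 0.49312395 -0.39692379  0.058     ] [ 0.56458581 -0.4198661   0.067     ] 0.07505429582114699 -17.798848116135964 [ 0.44302468 -0.4075537   0.064     ] 0.05121456995054589
0.04 [(23, 38), (46, 53), (70, 75), (79, 112), (150, 162), (187, 195), (203, 217), (254, 279), (317, 339), (344, 352)]
0.045 [(25, 37), (44, 50), (83, 109), (152, 161), (186, 197), (208, 217), (255, 278), (319, 338), (342, 350)]
0.05 [(25, 37), (43, 49), (84, 106), (155, 160), (190, 198), (205, 217), (257, 277), (320, 337), (341, 348)]
0.058 [(0, 4), (26, 36), (40, 46), (85, 105), (195, 200), (206, 215), (257, 276), (326, 341)]
[[154, 158, 148], [155, 159, 168], [155, 159, 167], [152, 148, 150], [108, 103, 94], [154, 158, 167], [155, 159, 167], [154, 159, 167], [154, 158, 167], [152, 151, 155], [155, 159, 146], [155, 159, 167], [23, 23, 25], [26, 26, 27], [46, 46, 46], [44, 43, 44], [155, 158, 161], [155, 158, 167], [155, 159, 167], [154, 158, 167], [100, 98, 94], [120, 114, 113], [155, 159, 167], [155, 158, 167], [155, 159, 167], [155, 158, 167], [155, 158, 151], [150, 143, 142], [154, 158, 167], [154, 159, 167], [153, 158, 166], [154, 158, 167], [154, 158, 167], [150, 143, 140], [124, 123, 122], [155, 159, 168]]
[array([359.4, 223.7]), array([315.1, 207.1]), array([392.2, 218.6])]
```

The lobes stand at about 31, 91, 151, 211, 271 and 331°, with the stud's at 211° (joint about -2.6, on a hump). I'll descend outside the wheel at the front and then enter the gap at 180°.

Emit:
jog_arm:
  offset:
    - [-20,-8,20]
    - [-44,-16,40]
    - [-44,-16,70]
    - [-44,-16,100]
    - [-44,-16,125]
    - [-44,-16,140]
    - [-44,-16,150]
    - [-44,-16,150]
    - [-44,-16,150]
  spin: [0,0,0,0,0,0,0,0,0]

```text
clock: 2.8
tcp_pos: [0.403, -0.3683, 0.0511]
ee_rot: [0.001, 0.805, 0.593, 0.0]
wrist_force: [0.4, -0.4, 1.0]
width: -0.0
gripper_force: 0.0
```

```bash
cat > look.py <<'E'
from h import *
import sys
s=robot.snapshot('top'); im=s['pixels'][:,:,::-1]
hub=np.array([.4931,-.3969,.058]); yaw=np.radians(-17.8)
t=robot.sense(); d=(t['tcp_pos']-hub)[:2]; c,n=np.cos(yaw),np.sin(yaw)
print('clock',t['clock'],'tcp ctr x,y mm',np.round([1e3*(c*d[0]+n*d[1]),1e3*(-n*d[0]+c*d[1])],1),'z',t['tcp_pos'][2],'F',t['wrist_force'].round(1))
for r in (.045,.058): print(r,ring(s,hub,yaw,r)[0])
sd=robot.snapshot('side')['pixels'][:,:,::-1]
if len(sys.argv)>1:
    a=cv2.resize(im[220:330,300:420],(400,367),interpolation=cv2.INTER_CUBIC); b=cv2.resize(sd[170:290,295:425],(400,367),interpolation=cv2.INTER_CUBIC)
    cv2.imwrite('pics/'+sys.argv[1],np.hstack([a,b]))
E
python3 look.py d1.png
```

```text
clock 2.85 tcp ctr x,y mm [-94.2  -0.4] z 0.05150663215558607 F [0.6 0.  0.4]
0.045 [(24, 37), (44, 50), (83, 108), (131, 138), (162, 165), (209, 217), (256, 278), (319, 338), (342, 350)]
0.058 [(0, 4), (26, 36), (40, 46), (85, 105), (136, 141), (144, 151), (160, 168), (206, 215), (258, 276), (326, 340)]
```

View pics/d1.png

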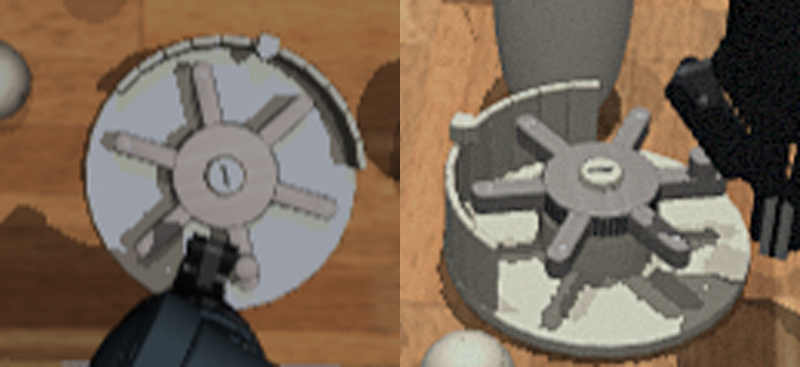

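The top half shows the finger by the stud at (205,262), and the side half shows it outside the rim at (775,230). I'll check where the TCP and tip project.

```bash
python3 - <<'E'
from h import *
t=robot.sense(); p=t['tcp_pos']; M=rot(t['ee_rot'])
s=robot.snapshot('top'); sd=robot.snapshot('side')
for k in (14,0,-60,-100):
    q=p+M[:,2]*k/1e3; a=proj(s,q);b=proj(sd,q)
    print(k,q.round(3),a.round(1),((a-[300,220])/.3).round(0),b.round(1),((b-[295,170])*[400/130,367/120]+[400,0]).round(0))
a=s['pixels'][:,:,::-1][270:350,320:420]; b=sd['pixels'][:,:,::-1][130:270,360:460]
cv2.imwrite('pics/e1.png',np.hstack([cv2.resize(a,(400,320)),cv2.resize(b,(400,560))[:320*0+560][120:440]]))
E
```

```text
14 [ 0.403 -0.369  0.038] [351.9 319.7] [173. 332.] [416.6 249.6] [774. 243.]
0 [ 0.403 -0.369  0.052] [352.1 320.6] [174. 335.] [417.6 242.7] [777. 222.]
-60 [ 0.403 -0.368  0.112] [353.1 325. ] [177. 350.] [422.4 211.6] [792. 127.]
-100 [ 0.403 -0.368  0.152] [353.9 328.4] [180. 361.] [425.8 189.3] [802.  59.]
```

View pics/e1.png

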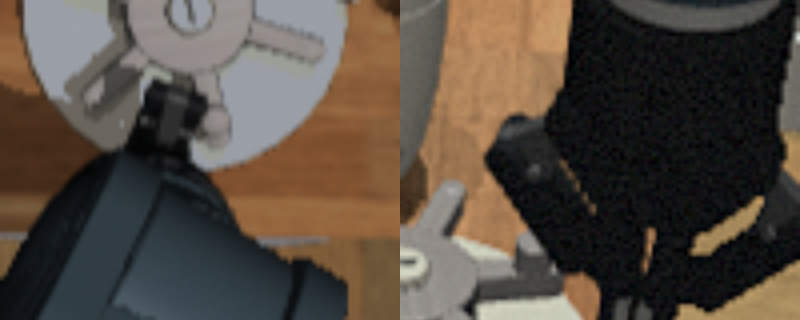

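The shut fingers carry wide linkages along tool y (outer knuckle at e1 (490,160), lower edge running to (600,300)). I'll work out their shape in the tool's y-z plane.

```bash
python3 - <<'E'
from h import *
t=robot.sense(); p=t['tcp_pos']; M=rot(t['ee_rot'])
sd=robot.snapshot('side'); e=np.array(sd['eye'])
for u,v in ((490,160),(515,118),(545,235),(575,275),(600,290),(605,315),(655,315),(690,300)):
    px=360+(u-400)/4; py=130+(v+120)/4
    d=rot(sd['attitude'])@np.linalg.inv(sd['K'])@[px,py,1]
    for xo in (.011,-.0):
        k=((p+M[:,0]*xo-e)@M[:,0])/(d@M[:,0]); q=e+k*d-p
        print((u,v),xo,'y %.1f  z world %.1f'%(q@M[:,1]*1e3,(q+p)[2]*1e3),end=' | ')
    print()
E
```

```text
(490, 160) 0.011 y 58.2  z world 123.1 | (490, 160) -0.0 y 61.1  z world 114.5 | 
(515, 118) 0.011 y 50.5  z world 144.1 | (515, 118) -0.0 y 53.4  z world 135.9 | 
(545, 235) 0.011 y 34.8  z world 95.6 | (545, 235) -0.0 y 37.4  z world 86.5 | 
(575, 275) 0.011 y 21.8  z world 80.7 | (575, 275) -0.0 y 24.2  z world 71.4 | 
(600, 290) 0.011 y 11.8  z world 76.7 | (600, 290) -0.0 y 14.0  z world 67.4 | 
(605, 315) 0.011 y 8.6  z world 65.6 | (605, 315) -0.0 y 10.8  z world 56.1 | 
(655, 315) 0.011 y -9.8  z world 71.9 | (655, 315) -0.0 y -7.9  z world 62.5 | 
(690, 300) 0.011 y -21.5  z world 83.1 | (690, 300) -0.0 y -19.8  z world 73.9 |
```

The linkage stays above about 67 mm, clear of the stud top at 64 mm. I'll enter the gap.

Emit:
jog_arm:
  offset:
    - [0,10,0]
    - [0,20,0]
    - [0,28,0]
    - [0,34,0]
    - [0,34,0]
  spin: [0,0,0,0,0]

```text
clock: 3.55
tcp_pos: [0.4364, -0.3779, 0.0504]
ee_rot: [0.001, 0.805, 0.594, 0.0]
wrist_force: [-0.1, -0.4, 0.4]
width: -0.003
gripper_force: 0.0
```

Emit:
jog_arm:
  offset:
    - [-3,0,0]
    - [-6,0,0]
    - [-9,0,0]
    - [-12,0,0]
    - [-15,0,0]
    - [-15,0,0]
  spin: [0,0,0,0,0,0]

```text
clock: 4.15
tcp_pos: [0.4297, -0.393, 0.0503]
ee_rot: [0.0, 0.805, 0.593, -0.0]
wrist_force: [-0.0, 0.6, 0.2]
width: -0.0
gripper_force: 0.0
```

```bash
python3 look.py
```

```text
clock 4.2 tcp ctr x,y mm [-61.5 -15.3] z 0.05030022468269491 F [0.4 1.4 0.1]
0.045 [(33, 46), (54, 59), (91, 118), (126, 148), (264, 288), (330, 347), (351, 359)]
0.058 [(0, 4), (35, 45), (49, 53), (93, 113), (120, 151), (268, 286), (336, 359)]
```

Emit:
jog_arm:
  offset:
    - [-4,1,0]
    - [-8,3,0]
    - [-11,5,0]
    - [-11,5,0]
    - [-11,5,0]
  spin: [0,0,0,0,0]

```text
clock: 4.75
tcp_pos: [0.4318, -0.4042, 0.0502]
ee_rot: [-0.0, 0.805, 0.593, 0.0]
wrist_force: [0.1, -0.5, 0.6]
width: 0.008
gripper_force: 0.0
```

```bash
python3 look.py f1.png
```

```text
clock 4.8 tcp ctr x,y mm [-56.2 -25.5] z 0.05018618466227329 F [-0.4  1.1  0.1]
0.045 [(0, 7), (12, 22), (54, 66), (107, 122), (137, 169), (286, 314), (354, 359)]
0.058 [(0, 6), (9, 17), (55, 65), (132, 171), (294, 306), (356, 359)]
```

View pics/f1.png

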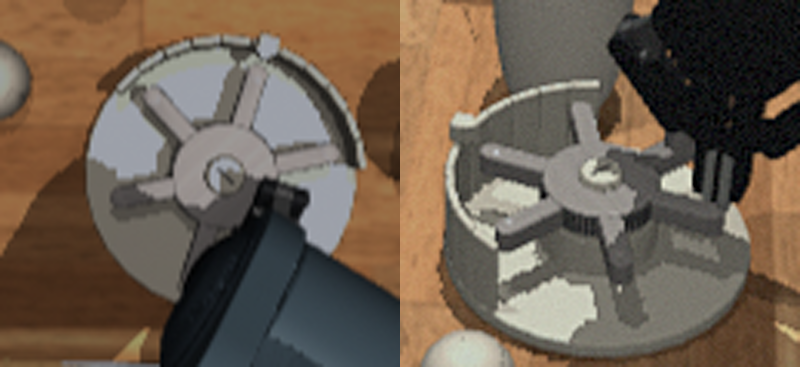

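The wheel has snapped into a click, with lobes at 0, 60, 120° and so on, and one now at the pointer (265,45). The stud's lobe should be at 240°, joint -2.09. I'll retract outward, go back to the left gap and re-enter.

Emit:
jog_arm:
  offset:
    - [0,-15,0]
    - [0,-30,0]
    - [0,-40,0]
    - [25,-40,0]
    - [50,-40,0]
    - [70,-40,0]
    - [66,-25,0]
    - [60,-8,0]
    - [58,-1,0]
    - [58,-1,0]
  spin: [0,0,0,0,0,0,0,0,0,0]

```text
clock: 5.85
tcp_pos: [0.449, -0.349, 0.0506]
ee_rot: [0.001, 0.805, 0.593, 0.0]
wrist_force: [0.2, 0.2, 0.1]
width: 0.001
gripper_force: 0.0
```

```bash
python3 look.py g1.png
```

```text
clock 5.9 tcp ctr x,y mm [-57.9  32.2] z 0.0502505813557401 F [-0.4  0.3 -0.1]
0.045 [(0, 7), (12, 22), (54, 66), (286, 314), (354, 359)]
0.058 [(0, 6), (9, 17), (55, 65), (87, 105), (239, 246), (294, 306), (356, 359)]
```

View pics/g1.png

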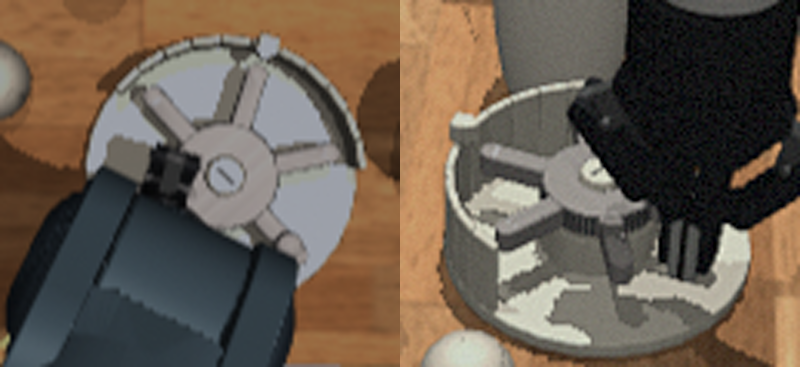

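The stud is at (290,245), so joint is about -2.09, and the finger is in the gap left of the front lobe. I'll push slowly.

Emit:
jog_arm:
  offset:
    - [-6,0,0]
    - [-12,0,0]
    - [-17,0,0]
    - [-21,-1,0]
    - [-25,-2,0]
    - [-29,-2,0]
    - [-33,-2,0]
    - [-37,-2,0]
    - [-41,-1,0]
    - [-45,0,0]
  spin: [0,0,0,0,0,0,0,0,0,0]

```text
clock: 6.95
tcp_pos: [0.4342, -0.3923, 0.0503]
ee_rot: [0.0, 0.805, 0.593, -0.0]
wrist_force: [0.2, 0.7, 0.0]
width: -0.003
gripper_force: 0.1
```

Emit:
jog_arm:
  offset:
    - [-4,1,0]
    - [-8,2,0]
    - [-12,3,0]
    - [-12,3,0]
    - [-12,3,0]
    - [-12,3,0]
  spin: [0,0,0,0,0,0]

```text
clock: 7.55
tcp_pos: [0.434, -0.4035, 0.0502]
ee_rot: [-0.0, 0.805, 0.593, 0.0]
wrist_force: [-0.2, 0.0, -1.0]
width: -0.005
gripper_force: 0.0
```

```bash
python3 look.py
```

```text
clock 7.6 tcp ctr x,y mm [-54.2 -24.3] z 0.05023198105442846 F [-0.5 -0.  -0.1]
0.045 [(0, 7), (12, 22), (54, 66), (107, 120), (137, 169), (282, 293), (311, 314), (354, 359)]
0.058 [(0, 6), (9, 17), (55, 65), (132, 171), (294, 306), (356, 359)]
```

Emit:
jog_arm:
  offset:
    - [0,-15,0]
    - [0,-30,0]
    - [0,-41,0]
    - [25,-41,0]
    - [50,-41,0]
    - [69,-41,0]
    - [65,-25,0]
    - [59,-10,0]
    - [57,-3,0]
    - [57,-3,0]
  spin: [0,0,0,0,0,0,0,0,0,0]

```text
clock: 8.65
tcp_pos: [0.4489, -0.3491, 0.0506]
ee_rot: [0.001, 0.805, 0.593, 0.0]
wrist_force: [-0.6, 0.3, 0.6]
width: 0.001
gripper_force: 0.0
```

```bash
python3 look.py i1.png
```

```text
clock 8.7 tcp ctr x,y mm [-57.8  32.2] z 0.05024013447005167 F [ 0.4 -0.3 -0. ]
0.045 [(0, 7), (12, 22), (54, 66), (234, 247), (281, 293), (311, 314), (354, 359)]
0.058 [(0, 6), (9, 17), (55, 65), (87, 105), (239, 246), (294, 307), (356, 359)]
```

View pics/i1.png

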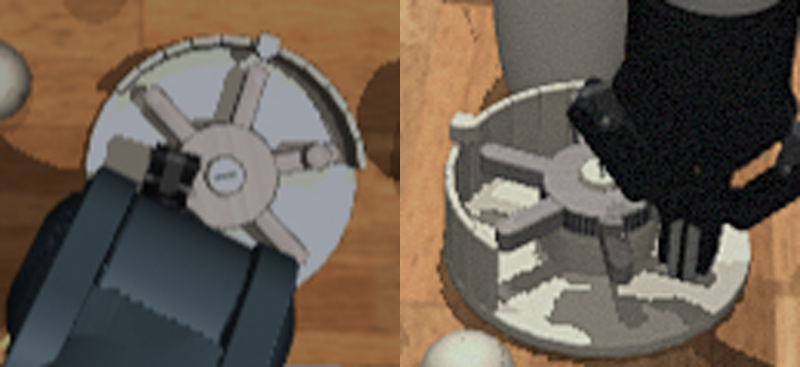

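The stud is now at (317,153), one click before the pointer, and the wheel is at rest. I'll repeat the same push for the last click.

Emit:
jog_arm:
  offset:
    - [-6,0,0]
    - [-12,0,0]
    - [-17,0,0]
    - [-21,-1,0]
    - [-25,-2,0]
    - [-29,-2,0]
    - [-33,-2,0]
    - [-37,-2,0]
    - [-41,-1,0]
    - [-45,0,0]
  spin: [0,0,0,0,0,0,0,0,0,0]

```text
clock: 9.75
tcp_pos: [0.4342, -0.3922, 0.0502]
ee_rot: [0.0, 0.805, 0.593, -0.0]
wrist_force: [0.0, 0.2, 0.5]
width: 0.004
gripper_force: 0.1
```

Emit:
jog_arm:
  offset:
    - [-4,1,0]
    - [-8,2,0]
    - [-12,3,0]
    - [-12,3,0]
    - [-12,3,0]
    - [-12,3,0]
  spin: [0,0,0,0,0,0]

```text
clock: 10.35
tcp_pos: [0.434, -0.4035, 0.0502]
ee_rot: [-0.0, 0.805, 0.593, 0.0]
wrist_force: [0.2, 0.9, 0.5]
width: -0.001
gripper_force: 0.0
```

Emit:
jog_arm:
  offset:
    - [0,-15,0]
    - [0,-30,0]
    - [0,-45,0]
    - [0,-50,-30]
    - [0,-50,-70]
    - [0,-50,-100]
    - [0,-50,-100]
    - [0,-50,-100]
  spin: [0,0,0,0,0,0,0,0]

```text
clock: 11.15
tcp_pos: [0.3867, -0.3891, 0.1512]
ee_rot: [0.001, 0.805, 0.593, 0.0]
wrist_force: [0.4, 0.6, -0.3]
width: -0.001
gripper_force: 0.0
```

```bash
python3 look.py j1.png
```

```text
clock 11.2 tcp ctr x,y mm [-104.8  -24.7] z 0.1498247881046608 F [-0.8  0.   0.1]
0.045 [(12, 23), (54, 66), (107, 136), (158, 169), (174, 186), (234, 247), (286, 314), (354, 359)]
0.058 [(0, 6), (9, 18), (55, 65), (114, 131), (144, 171), (228, 246), (293, 306), (355, 359)]
```

View pics/j1.png

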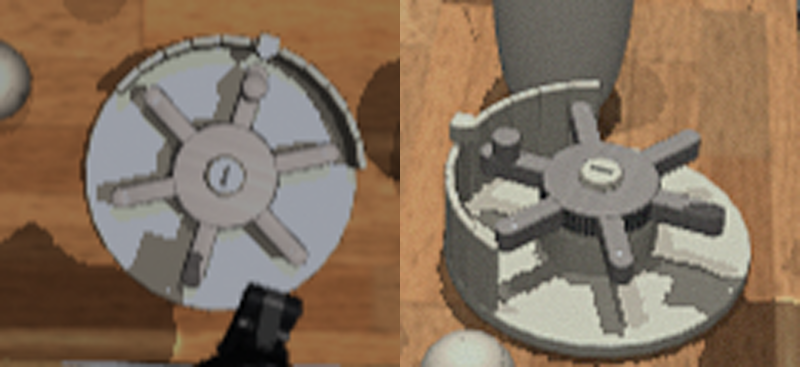

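The stud's lobe, at (255,85) in the top half, rests at the pointer (267,45), and the robot is clear of the counter.

```bash
python3 -c "
from rig import robot
print(robot.job_done())"
```

```text
the job is handed in; nothing more can be done
None
```

The stud's lobe rests at the pointer after a stop at the click before it; nothing round the counter was touched, and the job was handed in at about 11 s, though no verdict came back.

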